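# Prime the metering unit to the third click and hold

## Robot

A 7-joint arm with a two-finger parallel gripper is mounted at the origin on the work surface. World frame = base frame: x ahead of the robot, y to its left, z up, the work surface at z = 0. Lengths are in m, angles in degrees, forces in N, time in s.
With the tool pointing down it reaches from about 0.4 to 0.875 m from the base axis. Payload 19.3 kg.
Tool frame: the origin (TCP) lies between the finger pads; the fingertips stand ahead of it and the grasp point (between the pads) lies 6 mm ahead of it (robot.finger_overhang is the z of the fingertips in the tool frame, in m); z points along the fingers, y is the line along which they close (so a half turn about z gives the same grasp; the last joint's range is limited). The gripper opens to 85 mm and grips with 20 to 120 N. Pads are 22 mm wide; open, the fingers measure 114 mm over their backs; the gripper's body (76 mm by 85 mm) begins 54 mm behind the grasp point. The pads swing forward as they close: fully open they stand 13 mm farther back than shut.
Start: joints at [-74.038, 29.874, -2.08, 91.645, 1.215, 58.505, -6.463], TCP at [0.214, 0.587, 0.256] pointing down, gripper open.
Joint ranges: [-166.77, 166.77], [-17.47, 122.26], [-85.68, 81.53], [9.62, 139.38], [-72.42, 252.41], [9.2, 110.78], [-144.41, 144.41]. Speed limits (degrees/s): [108.29, 108.29, 136.94, 136.94, 172.46, 172.46, 172.46].

## Interface

Orientations are given as a 3x3 rotation matrix whose columns are the frame's x, y, z axes.
In Python, from station import monitor, vision, robot gives the robot as it stands.
- The arm moves only by the tool servo_tool, never from a script. Its argument "increments" is a list of rows, each a list of 3 entries, a list of its own where there are three numbers: the shift along the world's x, y, z scaled (see below), then the turn, a rotation vector about the world's x, y, z scaled (see below), then the opening, from 0 (shut) to 1 (fully open). A call has 1 to 12 rows; each row is the pose to reach, as a shift and turn from the pose commanded when the call began, turning the shorter way round; what a row does not reach only later rows make up. The controller multiplies each number of a shift by 0.3 m and each number of a turn by pi rad. A row lasts 1/10 s, in which the tool goes at most 50 mm and 8.59 degrees, less where a joint would pass 70% of its speed; a pose out of reach is approached as far as the arm can. A call with a number of a shift or a turn outside -1 to 1 is refused whole. A call with a gripper value outside its range is refused whole. The fingers move at their own pace and stop on an object; "newtons" is the grip in N (left out, the last holds). Time passes only in rows, so rows that repeat a pose let the fingers close. It gives the time, the measured TCP pose, the force, the opening and the grip force at its end, in the units of the state.
- monitor.get_obs(): the state, without advancing time (a new reading comes with each control period).
- vision.read_camera(name): name is "scene" or "top" or "wrist"; returns the picture (480x640x3 uint8, red, green, blue); there is no depth.
- vision.get_calibration(name): a dict with "fov_y" (degrees; the focal length in pixels is half the picture's height over the tangent of half this angle, whatever the lens; pixels are square), "cx", "cy" (the principal point, pixels), "extrinsics" (4x4, takes a point from world to camera coordinates); the wrist camera has in their place "hand_eye" (4x4, takes a point from camera to tool coordinates, whose origin is the TCP and whose axes are the flange's). Camera axes: x right, y down, z forward; pixel columns grow to the right and rows downward; lengths in m; the calibration is good to about 2 mm. A picture is of the moment at which its call begins: read the wrist's pose just before it. get_calibration takes no time and is no camera call.
- robot.close_job(): hands the job in; it is judged then, once.
The state is a dict: "time": time; "joint_positions": joint angles; "dq": joint speeds; "effort": joint torques, N m; "ee_pos": TCP position; "ee_rot": TCP orientation; "force": force on the tool from outside, world axes, zero at the start; "moment": the same for the moment, N m; "opening": opening from 0.0 (shut) to 1.0 (fully open); "gripper_force": force on a finger pad.
Only numpy, scipy, OpenCV 4.12 (cv2) and the standard library are available. Lean on these libraries where they do the work, as an engineer would, in place of code of your own. Each camera call takes 0.05 s, during which the arm holds its last target. There are 200 camera calls.

## Task

Close the bleed valve on the metering unit by turning its black knob clockwise until it meets its end stop. Then draw the red priming lever round anticlockwise (seen from above, towards the robot's side), feeling for the clicks, and stop in the third click, never going on into the fourth; the lever springs back if let go, so finish the program while still holding it there. Leave the glassware and other things on the bench where they are.

Things in the scene. Friction and masses are not known exactly. Their poses are not given: they have to be found in the camera images.
- unit: cream-coloured metering unit fixed to the bench, 200 mm deep (its x) by 320 mm wide (its y), its top face 90 mm above the bench; the origin is the centre of its underside, x points away from the robot at yaw 0. In its frame: knob axis at x -35, y -100 mm; lever pivot axis (vertical) at x 30, y 60 mm
- bleed_knob_grip (a point): on the vertical axis of the black bleed knob on the unit's top, at the height to grip, 127 mm above the bench; the grip is an upright bar 14 mm thick, 42 mm long and 32 mm high (top 134 mm above the bench) with a white mark near one end; the point's x axis runs along the bar and turns with it. The nearest neighbour is a flat gauge 6 mm high, its rim 60 mm away
- bleed_knob (a joint): angle of the bleed knob in rad, growing clockwise seen from above; 0 fully open, 2.4 closed on its end stop. Starts 0.7 to 1.2 short of the stop. Needs about 0.06 N m to turn and stays where it is left
- lever_post (a point): middle of the red upright post at the end of the priming lever, 137 mm above the bench; the post is a round bar 20 mm across, red from 114 to 160 mm above the bench, 110 mm from the lever's pivot, and nothing as high stands near it; it can be gripped or pushed from above and turns with the lever
- prime_lever (a joint): angle of the priming lever in rad, growing anticlockwise from above; 0 is its rest at the stop, where it starts, the arm 95 degrees anticlockwise from the unit's x axis; travel ends at 1.45. A spring pulls it back with 6 N (at rest) to 8 N at the post; it stays in no click by itself. Clicks are 0.2 rad (22 mm at the post) apart; the first notch lies at 0.25 to 0.5, different each time
- index_plate (a point): the click plate, hidden inside the unit: point on the lever's pivot axis, 50 mm above the bench; x points level to where the arm points in the middle of the third notch. Each click is a tooth, its crest 0.1 rad before the notch: at the post the force rises some 4 N on to the tooth, drops to some 3 N below the spring's past the crest, and is the spring's own in the notch
- flask_c (a point): conical glass flask, 72 mm wide at the foot, 28 mm at the neck, 100 mm tall; point half-way up. Bystander
- jar_a_c (a point): clear sample jar with a blue cap, 48 mm across, 75 mm tall; point half-way up. Bystander
- jar_b_c (a point): amber sample jar with a blue cap, 48 mm across, 75 mm tall; point half-way up. Bystander
- beaker_c (a point): clear open beaker, 64 mm across, 80 mm tall; point half-way up. Bystander
- timer_c (a point): flat white timer with a small display, 50 x 70 x 22 mm; point half-way up. Bystander
- spatula_grip (a point): slim steel lab spatula 185 mm long, 8 mm rod with flat ends, lying flat; point at mid-length of the rod. Bystander

How it is judged:
By the outcome, as a careful person would: the job done as asked, in the order asked, and still so for the second after the job is handed in, while the arm keeps its last pose, push and grip.
It also fails if it takes over 67 s, if anything falls off the work surface, if the arm or the gripper's body presses on something with over 40 N, if the wrist force passes 120 N, or if a joint passes its speed limit or range.

## Working session

There is one attempt and no reset: what is moved stays moved. The work goes in short steps, Python scripts to look and compute and a tool call to move; the robot and the scene stay as the last step left them, time stands still between calls to the robot, and variables do not carry over. Pictures are saved under pics/ and viewed, at most 10 in all, crops included, and the job is handed in when it is done.

Besides the shell and the picture viewer there is one more tool, called after ">>>" by a JSON object that holds its "method" and its "body", one argument or row to a line. servo_tool: Moves the arm, as the interface text tells. Shifts and turns lie within -1 to 1; 1 stands for 0.3 m of shift or pi rad of turn. Its arguments: {"type":"object","properties":{"increments":{"type":"array","items":{"type":"array"}},"newtons":{"type":"number"}},"required":["increments"]}

```bash
mkdir -p pics; ls; cat > h.py <<'E'
import numpy as np, cv2
from station import monitor, vision, robot
def snap(n,f):
    o=monitor.get_obs(); im=vision.read_camera(n); cv2.imwrite(f'pics/{f}.png',im[:,:,::-1]); return o,im
def pix2(n,u,v,z,o=None):
    c=vision.get_calibration(n); f=240/np.tan(np.radians(c['fov_y'])/2)
    d=np.array([(u-c['cx'])/f,(v-c['cy'])/f,1])
    if n=='wrist':
        T=np.eye(4);T[:3,:3]=o['ee_rot'];T[:3,3]=o['ee_pos'];M=T@np.array(c['hand_eye'])
    else: M=np.linalg.inv(np.array(c['extrinsics']))
    p=M[:3,3]; r=M[:3,:3]@d
    return p+r*(z-p[2])/r[2]
E
python3 - <<'E'
from h import *
o,_=snap('top','top1'); snap('scene','sc1')
print(o); print(vision.get_calibration('top'),vision.get_calibration('wrist'),robot.finger_overhang)
E
```

```text
pics
{'time': 0.0, 'joint_positions': array([-74.03866964,  29.91078112,  -2.08530126,  91.67429538,
         1.21647966,  58.50449027,  -6.46299524]), 'dq': array([ 0.02036725,  0.1018316 , -0.01606887,  0.0071846 , -0.01590236,
        0.03565896,  0.03309711]), 'effort': array([ 1.30845503e-03, -9.27085948e+01,  1.98079102e+00, -3.69954371e+01,
        1.79476943e-02,  7.77966343e-03, -1.56522356e-05]), 'ee_pos': array([0.21348917, 0.58706827, 0.25570408]), 'ee_rot': array([[-9.39813376e-01,  3.41688030e-01, -3.28528897e-04],
       [ 3.41688179e-01,  9.39812700e-01, -1.13031734e-03],
       [-7.74602753e-05, -1.17454179e-03, -9.99999307e-01]]), 'force': array([ 0.21429658, -0.36389159,  0.25763863]), 'moment': array([-0.00020131,  0.00350566,  0.0177989 ]), 'gripper_force': 0.0, 'opening': 0.9969360008301767}
{'fov_y': 54.35535821031756, 'cx': 323.94954036973525, 'cy': 234.4108796052914, 'extrinsics': array([[-5.24385063e-03, -9.99862870e-01,  1.57080910e-02,
        -3.50936295e-04],
       [-9.99087775e-01,  4.57275529e-03, -4.24583002e-02,
         5.32602493e-01],
       [ 4.23806487e-02, -1.59164067e-02, -9.98974749e-01,
         8.79287379e-01],
       [ 0.00000000e+00,  0.00000000e+00,  0.00000000e+00,
         1.00000000e+00]])} {'fov_y': 62.54902923417509, 'cx': 311.8419067168341, 'cy': 238.06601403702342, 'hand_eye': array([[ 1.26027355e-03, -9.48757359e-01, -3.16002984e-01,
         8.00000763e-02],
       [ 9.99998744e-01,  8.91847681e-04,  1.31050949e-03,
         4.50335850e-04],
       [-9.61528997e-04, -3.16004239e-01,  9.48757291e-01,
        -1.17827108e-01],
       [ 0.00000000e+00,  0.00000000e+00,  0.00000000e+00,
         1.00000000e+00]])} 0.025
```

View pics/top1.png

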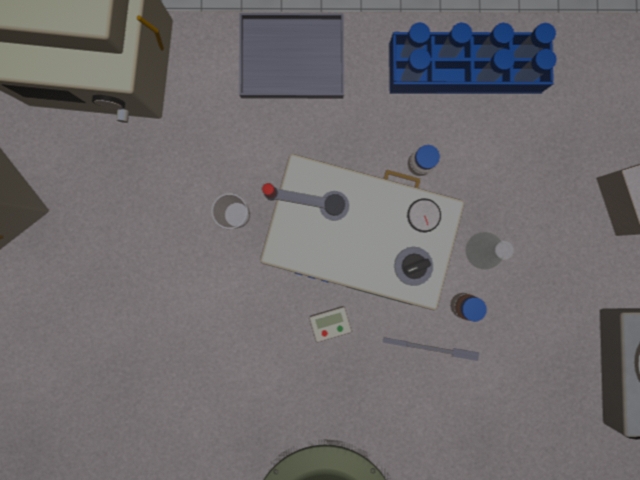

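View pics/sc1.png

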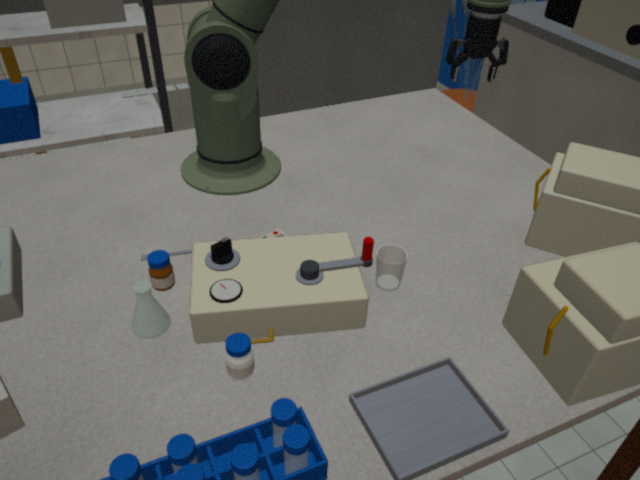

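The top view shows unit corners at about (292,155), (463,201), (437,308) and (262,262). The knob is near (414,265), the red post near (268,189) and the pivot near (334,205). The scene view agrees; the beaker stands just outside the post.

```bash
python3 - <<'E'
from h import *
cs=[(292,155),(463,201),(437,308),(262,262)]
P=np.array([pix2('top',*c,.09) for c in cs]); print(P.round(3))
ctr=P.mean(0); e=(P[0]-P[1]+P[3]-P[2]); e/=np.linalg.norm(e); print('sizes',np.linalg.norm(P[0]-P[1]),np.linalg.norm(P[1]-P[2]))
yaw=np.arctan2(-e[0],e[1]); x=np.array([np.cos(yaw),np.sin(yaw),0]); y=np.array([-np.sin(yaw),np.cos(yaw),0])
print('ctr',ctr,'yaw',np.degrees(yaw))
k=ctr-.035*x-.1*y; p=ctr+.03*x+.06*y; a=yaw+np.radians(95)
print('knob',k,'pivot',p,'post',p+.11*np.array([np.cos(a),np.sin(a),0]))
print('pix: knob',pix2('top',414,265,.13),'pivot',pix2('top',334,205,.1),'post',pix2('top',268,189,.16))
im=cv2.imread('pics/top1.png'); cv2.imwrite('pics/c1.png',np.hstack([cv2.resize(im[235:295,384:444],(390,390),interpolation=3),cv2.resize(im[160:220,240:300],(390,390),interpolation=3)]))
E
```

```text
[[ 0.668  0.053  0.09 ]
 [ 0.587 -0.245  0.09 ]
 [ 0.401 -0.197  0.09 ]
 [ 0.482  0.106  0.09 ]]
sizes 0.3097996609480808 0.192110331510158
ctr [ 0.53447339 -0.07080544  0.09      ] yaw -15.160981648276287
knob [ 0.47453837 -0.1581713   0.09      ] pivot [ 0.57912115 -0.02073971  0.09      ] post [0.59852674 0.08753505 0.09      ]
pix: knob [ 0.47631468 -0.14954829  0.13      ] pivot [ 0.57940071 -0.01911336  0.1       ] post [0.59898179 0.08801841 0.16      ]
```

View pics/c1.png

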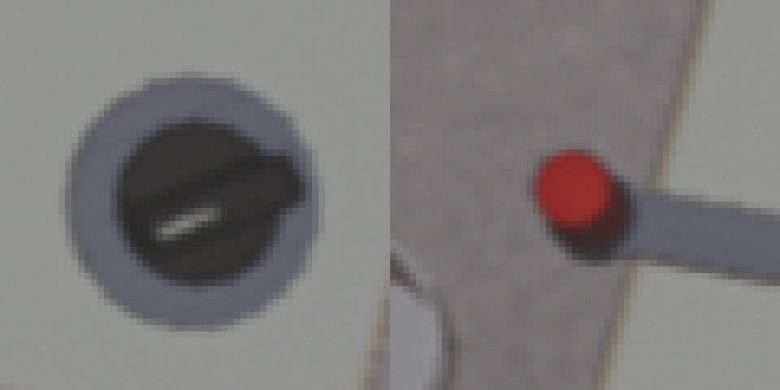

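The enlarged crop shows the bar running from (150,232), the white-mark end, to (300,180), so its axis is at about 109° in the world. The red post top is at crop (575,188). I'm moving to hover over the knob.

>>> {"method": "servo_tool", "body": {
  "increments": [
    [[1,-0.8,0],[0,0,-0.283],0.6],
    [[1,-0.8,0],[0,0,-0.283],0.6],
    [[1,-0.8,0],[0,0,-0.283],0.6],
    [[1,-0.8,0],[0,0,-0.283],0.6],
    [[1,-0.8,0],[0,0,-0.283],0.6],
    [[1,-0.8,0],[0,0,-0.283],0.6],
    [[1,-0.8,0],[0,0,-0.283],0.6],
    [[1,-0.8,0],[0,0,-0.283],0.6],
    [[1,-0.8,0],[0,0,-0.283],0.6]
  ]
}}

```text
time: 1.0
ee_pos: [0.5173, 0.3428, 0.256]
ee_rot: [[-0.321, 0.947, 0.001], [0.947, 0.321, -0.002], [-0.002, 0.0, -1.0]]
force: [-0.3, -0.6, -0.5]
opening: 0.601
gripper_force: 0.0
```

>>> {"method": "servo_tool", "body": {
  "increments": [
    [[-0.1,-1,0],[0,0,0],0.6],
    [[-0.1,-1,0],[0,0,0],0.6],
    [[-0.1,-1,0],[0,0,0],0.6],
    [[-0.1,-1,0],[0,0,0],0.6],
    [[-0.1,-1,0],[0,0,0],0.6],
    [[-0.1,-1,0],[0,0,0],0.6],
    [[-0.1,-1,0],[0,0,0],0.6],
    [[-0.1,-1,0],[0,0,0],0.6]
  ]
}}

```text
time: 1.8
ee_pos: [0.4834, 0.0467, 0.2564]
ee_rot: [[-0.325, 0.946, 0.0], [0.946, 0.325, 0.0], [0.0, 0.0, -1.0]]
force: [0.1, 0.9, 0.2]
opening: 0.601
gripper_force: 0.0
```

```bash
python3 - <<'E'
from h import *
o=monitor.get_obs(); print(o['time'],o['joint_positions'].round(1),o['ee_pos'],o['ee_rot'].round(3))
E
```

```text
1.8 [-26.4  17.8  17.4 112.8  -6.9  50.3  13.6] [0.48343604 0.04666489 0.25637249] [[-0.325  0.946  0.   ]
 [ 0.946  0.325  0.   ]
 [ 0.     0.    -1.   ]]
```

>>> {"method": "servo_tool", "body": {
  "increments": [
    [[-0.03,-0.68,0],[0,0,0],0.5],
    [[-0.03,-0.68,0],[0,0,0],0.5],
    [[-0.03,-0.68,0],[0,0,0],0.5],
    [[-0.03,-0.68,0],[0,0,0],0.5],
    [[-0.03,-0.68,0],[0,0,0],0.5],
    [[-0.03,-0.68,0],[0,0,0],0.5],
    [[-0.03,-0.68,0],[0,0,0],0.5]
  ]
}}

```text
time: 2.5
ee_pos: [0.4752, -0.1547, 0.256]
ee_rot: [[-0.329, 0.944, -0.0], [0.944, 0.329, 0.001], [0.001, -0.0, -1.0]]
force: [-0.1, -0.6, 0.0]
opening: 0.503
gripper_force: 0.0
```

```bash
python3 - <<'E'
from h import *
o,_=snap('wrist','w1'); print(o['joint_positions'].round(1),o['ee_pos'],o['ee_rot'].round(3))
E
```

```text
[ -5.5  19.6  21.4 111.1  -9.1  51.   39.7] [ 0.47516403 -0.15474143  0.25601808] [[-0.329  0.944 -0.   ]
 [ 0.944  0.329  0.001]
 [ 0.001 -0.    -1.   ]]
```

View pics/w1.png

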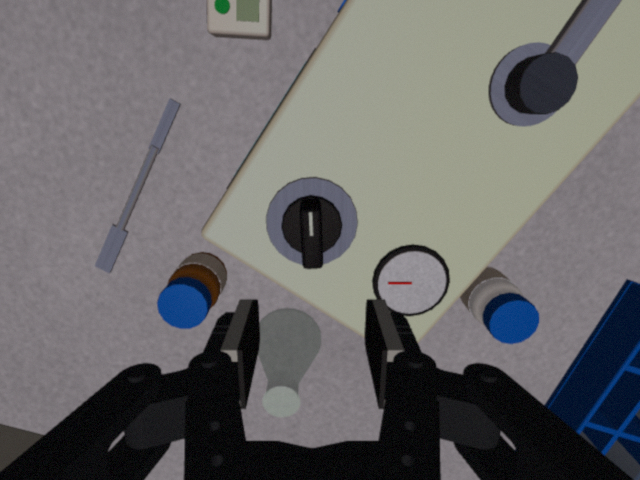

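Wrist view: the bar lies nearly upright in the picture, from (311,200) to (313,268), with its disc centred near (312,221). The dial is at (411,280).

```bash
python3 - <<'E'
from h import *
o=monitor.get_obs()
a=pix2('wrist',311,201,.134,o);b=pix2('wrist',313,268,.134,o)
print(a,b,(a+b)/2,np.linalg.norm(a-b),np.degrees(np.arctan2(*(a-b)[1::-1])),np.degrees(np.arctan2(o['ee_rot'][1,0],o['ee_rot'][0,0])))
print('disc',pix2('wrist',312,221,.093,o),'pivot cap',pix2('wrist',549,83,.11,o),'pivot disc',pix2('wrist',533,84,.092,o))
E
```

```text
[ 0.46765054 -0.13032225  0.134     ] [ 0.48371793 -0.17229808  0.134     ] [ 0.47568424 -0.15131016  0.134     ] 0.04494587513469016 110.94570525913608 109.23840301492048
disc [ 0.47639277 -0.15326299  0.093     ] pivot cap [ 0.58459435 -0.01563698  0.11      ] pivot disc [ 0.58404801 -0.0154565   0.092     ]
```

>>> {"method": "servo_tool", "body": {
  "increments": [
    [[0.005,0.013,-0.2],[0,0,0.01],0.5],
    [[0.005,0.013,-0.25],[0,0,0.01],0.5],
    [[0.005,0.013,-0.35],[0,0,0.01],0.5],
    [[0.005,0.013,-0.41],[0,0,0.01],0.5],
    [[0.005,0.013,-0.41],[0,0,0.01],0.5],
    [[0.005,0.013,-0.41],[0,0,0.01],0.5],
    [[0.005,0.013,-0.41],[0,0,0.01],0.0],
    [[0.005,0.013,-0.41],[0,0,0.01],0.0],
    [[0.005,0.013,-0.41],[0,0,0.01],0.0],
    [[0.005,0.013,-0.41],[0,0,0.01],0.0],
    [[0.005,0.013,-0.41],[0,0,0.01],0.0],
    [[0.005,0.013,-0.41],[0,0,0.01],0.0]
  ],
  "newtons": 30
}}

```text
time: 3.75
ee_pos: [0.4746, -0.1533, 0.1342]
ee_rot: [[-0.355, 0.935, -0.002], [0.935, 0.355, 0.0], [0.001, -0.002, -1.0]]
force: [-15.0, -2.9, 18.5]
opening: 0.155
gripper_force: 30.5
```

```bash
cat > st.py <<'E'
from h import *
o=monitor.get_obs(); R=o['ee_rot']
print(o['time'],'j',o['joint_positions'].round(1),'p',o['ee_pos'].round(4),'ang',np.degrees(np.arctan2(R[1,0],R[0,0])).round(2),'F',o['force'].round(2),'M',o['moment'].round(3),o['opening'].round(3),o['gripper_force'])
E
python3 st.py
```

```text
Traceback (most recent call last):
  File "st.py", line 3, in <module>
    print(o['time'],'j',o['joint_positions'].round(1),'p',o['ee_pos'].round(4),'ang',np.degrees(np.arctan2(R[1,0],R[0,0])).round(2),'F',o['force'].round(2),'M',o['moment'].round(3),o['opening'].round(3),o['gripper_force'])
                                                                                                                                                                                     ^^^^^^^^^^^^^^^^^^
AttributeError: 'float' object has no attribute 'round'
```

>>> {"method": "servo_tool", "body": {
  "increments": [
    [[-0.007,-0.002,0.006],[0,0,0],0.0],
    [[-0.007,-0.002,0.006],[0,0,0],0.0],
    [[-0.007,-0.002,0.006],[0,0,0],0.0]
  ]
}}

```text
time: 4.05
ee_pos: [0.4741, -0.1532, 0.1351]
ee_rot: [[-0.356, 0.934, 0.0], [0.934, 0.356, -0.0], [-0.0, 0.0, -1.0]]
force: [3.2, -2.0, -17.6]
opening: 0.155
gripper_force: 33.1
```

```bash
sed -i "s/o\['opening'\].round(3)/o['opening']/" st.py; python3 st.py
```

```text
4.05 j [ -1.4  30.1  16.6 117.2 -14.6  34.6  46. ] p [ 0.4741 -0.1532  0.1351] ang 110.88 F [  3.17  -2.01 -17.64] M [-0.295 -0.69  -0.068] 0.15455951126645312 33.059250712394714
```

>>> {"method": "servo_tool", "body": {
  "increments": [
    [[0,0,-0.003],[0,0,-0.03],0.0],
    [[0,0,-0.003],[0,0,-0.06],0.0],
    [[0,0,-0.003],[0,0,-0.09],0.0],
    [[0,0,-0.003],[0,0,-0.12],0.0],
    [[0,0,-0.003],[0,0,-0.15],0.0],
    [[0,0,-0.003],[0,0,-0.18],0.0],
    [[0,0,-0.003],[0,0,-0.2],0.0],
    [[0,0,-0.003],[0,0,-0.2],0.0],
    [[0,0,-0.003],[0,0,-0.2],0.0]
  ]
}}

```text
time: 4.95
ee_pos: [0.475, -0.1532, 0.1349]
ee_rot: [[0.259, 0.966, 0.002], [0.966, -0.259, -0.0], [0.001, 0.002, -1.0]]
force: [4.1, 2.5, 7.0]
opening: 0.154
gripper_force: 36.6
```

```bash
python3 st.py
```

```text
4.95 j [ -8.5  31.9  26.5 117.5 -23.9  35.7  19.2] p [ 0.475  -0.1532  0.1349] ang 75.01 F [4.13 2.48 7.01] M [ 0.502 -0.889 -0.067] 0.15396759644761218 36.578389406204224
```

>>> {"method": "servo_tool", "body": {
  "increments": [
    [[0,0,0],[0,0,-0.015],0.0],
    [[0,0,0],[0,0,-0.03],0.0],
    [[0,0,0],[0,0,-0.045],0.0],
    [[0,0,0],[0,0,-0.06],0.0],
    [[0,0,0],[0,0,-0.06],0.0]
  ]
}}

```text
time: 5.45
ee_pos: [0.4752, -0.1533, 0.135]
ee_rot: [[0.437, 0.9, 0.003], [0.9, -0.437, -0.0], [0.001, 0.002, -1.0]]
force: [6.8, 1.2, 6.0]
opening: 0.153
gripper_force: 36.6
```

```bash
python3 st.py
```

```text
5.45 j [-10.6  32.6  29.5 117.6 -26.8  36.3  11.1] p [ 0.4752 -0.1533  0.135 ] ang 64.11 F [6.85 1.23 5.97] M [ 0.425 -1.258 -0.108] 0.15320771211099724 36.61432385444641
```

>>> {"method": "servo_tool", "body": {
  "increments": [
    [[-0.003,0,0],[0,0,-0.01],0.0],
    [[-0.003,0,0],[0,0,-0.02],0.0],
    [[-0.003,0,0],[0,0,-0.03],0.0],
    [[-0.003,0,0],[0,0,-0.03],0.0]
  ]
}}

```text
time: 5.85
ee_pos: [0.4752, -0.1533, 0.135]
ee_rot: [[0.517, 0.856, 0.004], [0.856, -0.517, -0.001], [0.001, 0.004, -1.0]]
force: [11.1, 0.7, 1.5]
opening: 0.155
gripper_force: 48.5
```

```bash
python3 st.py
```

```text
5.85 j [-11.6  32.9  31.  117.7 -28.1  36.4   7.2] p [ 0.4752 -0.1533  0.135 ] ang 58.86 F [11.09  0.66  1.48] M [ 0.282 -2.381  1.26 ] 0.1547856074752043 48.54723619966535
```

>>> {"method": "servo_tool", "body": {
  "increments": [
    [[0,0,0],[0,0,-0.01],0.0],
    [[0,0,0],[0,0,-0.02],0.0],
    [[0,0,0],[0,0,-0.03],0.0],
    [[0,0,0],[0,0,-0.03],0.0]
  ]
}}

```text
time: 6.25
ee_pos: [0.4753, -0.153, 0.1351]
ee_rot: [[0.594, 0.805, 0.004], [0.805, -0.594, -0.001], [0.002, 0.003, -1.0]]
force: [12.4, 1.1, 5.3]
opening: 0.153
gripper_force: 99.8
```

```bash
python3 st.py
```

```text
6.25 j [-12.7  33.3  32.5 117.7 -29.5  36.8   3.2] p [ 0.4753 -0.153   0.1351] ang 53.58 F [12.43  1.06  5.26] M [ 0.506 -2.38   2.644] 0.15291628553015763 99.84025944024324
```

>>> {"method": "servo_tool", "body": {
  "increments": [
    [[0.004,0,0],[0,0,0.01],0.0],
    [[0.004,0,0],[0,0,0.027],0.0],
    [[0.004,0,0],[0,0,0.027],0.0]
  ],
  "newtons": 20
}}

```text
time: 6.55
ee_pos: [0.4755, -0.153, 0.135]
ee_rot: [[0.523, 0.852, 0.002], [0.852, -0.523, 0.0], [0.002, 0.002, -1.0]]
force: [6.1, 2.5, 6.6]
opening: 0.155
gripper_force: 52.5
```

```bash
python3 st.py
```

```text
6.55 j [-11.7  33.   31.1 117.6 -28.2  36.6   6.9] p [ 0.4755 -0.153   0.135 ] ang 58.47 F [6.14 2.52 6.61] M [ 0.782 -1.164  0.815] 0.15482681330425327 52.547659683041275
```

>>> {"method": "servo_tool", "body": {
  "increments": [
    [[0,0,0],[0,0,0],0.5],
    [[0,0,0],[0,0,0],0.5],
    [[0,0,0],[0,0,0],0.5],
    [[0,0,0.15],[0,0,0],0.5],
    [[0,0,0.3],[0,0,0],0.5],
    [[0.1,0.2,0.4],[0,0,0.03],0.6],
    [[0.2,0.4,0.4],[0,0,0.06],0.6],
    [[0.3,0.6,0.4],[0,0,0.09],0.6],
    [[0.425,0.813,0.4],[0,0,0.114],0.6],
    [[0.425,0.813,0.4],[0,0,0.114],0.6],
    [[0.425,0.813,0.4],[0,0,0.114],0.6],
    [[0.425,0.813,0.4],[0,0,0.114],0.6]
  ]
}}

```text
time: 7.75
ee_pos: [0.6027, 0.0951, 0.2532]
ee_rot: [[0.191, 0.982, -0.001], [0.982, -0.191, 0.001], [0.0, -0.001, -1.0]]
force: [-0.5, -0.7, 1.2]
opening: 0.597
gripper_force: 0.0
```

```bash
python3 st.py; python3 - <<'E'
from h import *
o,a=snap('wrist','w2'); b=vision.read_camera('top')[:,:,::-1]
a=a[:,:,::-1]; cv2.imwrite('pics/w2b.png',np.hstack([cv2.resize(a,(480,360)),cv2.resize(b[215:315,364:464],(320,360),interpolation=3)]))
hsv=cv2.cvtColor(a,cv2.COLOR_BGR2HSV); m=((hsv[...,0]<8)|(hsv[...,0]>172))&(hsv[...,1]>150)&(hsv[...,2]>60)
n,l,s,c=cv2.connectedComponentsWithStats(m.astype('uint8')); print([(s[i],c[i]) for i in range(1,n) if s[i][4]>60])
E
```

```text
7.75 j [-35.4  32.1  31.5  95.4 -19.1  58.   -8.6] p [0.6027 0.0951 0.2532] ang 78.98 F [-0.54 -0.7   1.15] M [-0.025  0.013  0.014] 0.5971943279539459 0.0
[(array([ 294,  228,   32,   51, 1136], dtype=int32), array([310.41549296, 256.04137324])), (array([ 79, 335,  12,   9,  84], dtype=int32), array([ 84.53571429, 339.04761905]))]
```

View pics/w2b.png

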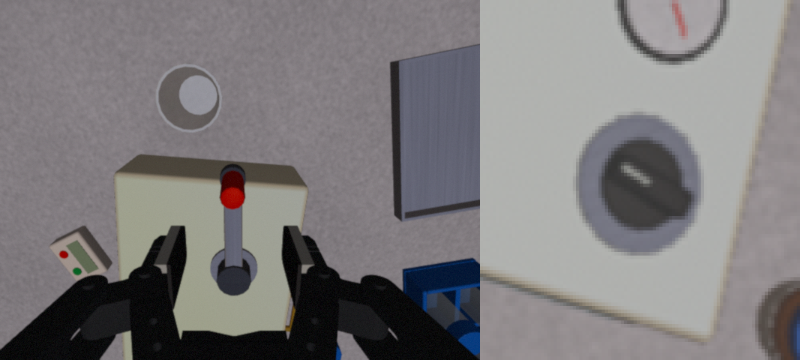

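The composite shows the post between the fingers, its top disc centred near (310,263) in the full wrist frame. The top-view crop on the right shows the knob bar left turned, with the mark at upper left.

```bash
python3 - <<'E'
from h import *
o=monitor.get_obs()
for v in (262,264): print(pix2('wrist',310,v,.16,o))
print('pivot cap',pix2('wrist',234/.75,279/.75,.11,o))
E
```

```text
[0.60119022 0.08725189 0.16      ]
[0.600947   0.08603537 0.16      ]
pivot cap [ 0.58031484 -0.02391883  0.11      ]
```

>>> {"method": "servo_tool", "body": {
  "increments": [
    [[-0.006,-0.008,-0.15],[0,0,0],0.6],
    [[-0.006,-0.008,-0.25],[0,0,0],0.5],
    [[-0.006,-0.008,-0.357],[0,0,0],0.5],
    [[-0.006,-0.008,-0.357],[0,0,0],0.5],
    [[-0.006,-0.008,-0.357],[0,0,0],0.5],
    [[-0.006,-0.008,-0.357],[0,0,0],0],
    [[-0.006,-0.008,-0.357],[0,0,0],0],
    [[-0.006,-0.008,-0.357],[0,0,0],0],
    [[-0.006,-0.008,-0.357],[0,0,0],0],
    [[-0.006,-0.008,-0.357],[0,0,0],0],
    [[-0.006,-0.008,-0.357],[0,0,0],0]
  ],
  "newtons": 30
}}

```text
time: 8.95
ee_pos: [0.6, 0.0881, 0.1489]
ee_rot: [[0.197, 0.98, 0.001], [0.98, -0.197, 0.001], [0.001, 0.0, -1.0]]
force: [-7.4, -0.2, 11.3]
opening: 0.225
gripper_force: 30.5
```

```bash
python3 st.py; python3 - <<'E'
from h import *
# arc table: shift/turn units for dtheta steps from 79 deg
R=.11
for d in np.arange(0,1.05,.1):
    a=np.radians(79); print(round(d,2),((R*np.array([np.cos(a+d)-np.cos(a),np.sin(a+d)-np.sin(a)]))/.3).round(4),(d/np.pi).round(4))
E
```

```text
8.95 j [-32.2  38.9  27.4 100.9 -23.7  46.   -4.6] p [0.6    0.0881 0.1489] ang 78.66 F [-7.4  -0.24 11.3 ] M [-0.091  1.616 -0.01 ] 0.2246513377609723 30.538739562034607
0.0 [0. 0.] 0.0
0.1 [-0.0363  0.0052] 0.0318
0.2 [-0.0729  0.0067] 0.0637
0.3 [-0.1095  0.0046] 0.0955
0.4 [-0.1457 -0.0012] 0.1273
0.5 [-0.1811 -0.0105] 0.1592
0.6 [-0.2155 -0.0234] 0.191
0.7 [-0.2483 -0.0396] 0.2228
0.8 [-0.2794 -0.059 ] 0.2546
0.9 [-0.3084 -0.0814] 0.2865
1.0 [-0.335  -0.1066] 0.3183
```

>>> {"method": "servo_tool", "body": {
  "increments": [
    [[-0.0145,0.003,0],[0,0,0.013],0],
    [[-0.029,0.005,0],[0,0,0.026],0],
    [[-0.0436,0.0057,0],[0,0,0.0382],0],
    [[-0.0436,0.0057,0],[0,0,0.0382],0],
    [[-0.0436,0.0057,0],[0,0,0.0382],0]
  ]
}}

```text
time: 9.45
ee_pos: [0.5882, 0.0896, 0.1489]
ee_rot: [[0.078, 0.997, 0.004], [0.997, -0.078, 0.001], [0.001, 0.004, -1.0]]
force: [3.2, -1.6, 8.5]
opening: 0.221
gripper_force: 30.4
```

>>> {"method": "servo_tool", "body": {
  "increments": [
    [[-0.0147,0.0008,0],[0,0,0.0127],0],
    [[-0.0147,0.0008,0],[0,0,0.0127],0],
    [[-0.0147,0.0008,0],[0,0,0.0127],0]
  ]
}}

```text
time: 9.75
ee_pos: [0.5838, 0.0899, 0.1489]
ee_rot: [[0.039, 0.999, 0.004], [0.999, -0.039, 0.001], [0.001, 0.004, -1.0]]
force: [2.9, -1.9, 8.2]
opening: 0.22
gripper_force: 30.4
```

>>> {"method": "servo_tool", "body": {
  "increments": [
    [[-0.0147,0.0002,0],[0,0,0.0127],0],
    [[-0.0147,0.0002,0],[0,0,0.0127],0],
    [[-0.0147,0.0002,0],[0,0,0.0127],0]
  ]
}}

```text
time: 10.05
ee_pos: [0.5795, 0.09, 0.1489]
ee_rot: [[-0.001, 1.0, 0.004], [1.0, 0.001, 0.001], [0.001, 0.004, -1.0]]
force: [3.6, -1.7, 9.0]
opening: 0.227
gripper_force: 30.4
```

>>> {"method": "servo_tool", "body": {
  "increments": [
    [[-0.0147,-0.0004,0],[0,0,0.0127],0],
    [[-0.0147,-0.0004,0],[0,0,0.0127],0],
    [[-0.0147,-0.0004,0],[0,0,0.0127],0]
  ]
}}

```text
time: 10.35
ee_pos: [0.5751, 0.0898, 0.1489]
ee_rot: [[-0.041, 0.999, 0.004], [0.999, 0.041, 0.001], [0.0, 0.004, -1.0]]
force: [3.9, -2.1, 8.3]
opening: 0.225
gripper_force: 30.4
```

>>> {"method": "servo_tool", "body": {
  "increments": [
    [[-0.0146,-0.001,0],[0,0,0.0127],0],
    [[-0.0146,-0.001,0],[0,0,0.0127],0],
    [[-0.0146,-0.001,0],[0,0,0.0127],0]
  ]
}}

```text
time: 10.65
ee_pos: [0.571, 0.0895, 0.1489]
ee_rot: [[-0.081, 0.997, 0.004], [0.997, 0.081, 0.001], [0.0, 0.004, -1.0]]
force: [4.7, -2.2, 6.6]
opening: 0.222
gripper_force: 30.4
```

>>> {"method": "servo_tool", "body": {
  "increments": [
    [[-0.0146,-0.0016,0],[0,0,0.0127],0],
    [[-0.0146,-0.0016,0],[0,0,0.0127],0],
    [[-0.0146,-0.0016,0],[0,0,0.0127],0]
  ]
}}

```text
time: 10.95
ee_pos: [0.5662, 0.089, 0.1489]
ee_rot: [[-0.121, 0.993, 0.004], [0.993, 0.121, 0.001], [0.0, 0.004, -1.0]]
force: [2.2, -1.5, 8.8]
opening: 0.222
gripper_force: 30.5
```

>>> {"method": "servo_tool", "body": {
  "increments": [
    [[-0.0145,-0.0022,0],[0,0,0.0127],0],
    [[-0.0145,-0.0022,0],[0,0,0.0127],0],
    [[-0.0145,-0.0022,0],[0,0,0.0127],0]
  ]
}}

```text
time: 11.25
ee_pos: [0.5616, 0.0883, 0.1489]
ee_rot: [[-0.16, 0.987, 0.003], [0.987, 0.16, 0.001], [0.0, 0.003, -1.0]]
force: [1.8, -2.0, 10.3]
opening: 0.225
gripper_force: 30.7
```

>>> {"method": "servo_tool", "body": {
  "increments": [
    [[-0.0144,-0.0027,0],[0,0,0.0127],0],
    [[-0.0144,-0.0027,0],[0,0,0.0127],0],
    [[-0.0144,-0.0027,0],[0,0,0.0127],0]
  ]
}}

```text
time: 11.55
ee_pos: [0.5577, 0.0876, 0.1489]
ee_rot: [[-0.2, 0.98, 0.004], [0.98, 0.2, 0.001], [-0.0, 0.004, -1.0]]
force: [4.1, -2.1, 9.1]
opening: 0.227
gripper_force: 30.6
```

```bash
python3 st.py
```

```text
11.55 j [-30.   34.3  21.3 107.3 -18.   41.5  13. ] p [0.5577 0.0876 0.1489] ang 101.51 F [ 4.06 -2.1   9.08] M [-0.352 -0.6   -0.145] 0.22652042328099034 30.55329144001007
```

>>> {"method": "servo_tool", "body": {
  "increments": [
    [[0,0,0.006],[0,0,0],0],
    [[0,0,0.006],[0,0,0],0],
    [[0,0,0.006],[0,0,0],0]
  ]
}}

```text
time: 11.85
ee_pos: [0.5568, 0.0873, 0.1493]
ee_rot: [[-0.2, 0.98, 0.002], [0.98, 0.2, -0.001], [-0.001, 0.001, -1.0]]
force: [7.5, -3.4, -14.0]
opening: 0.225
gripper_force: 32.1
```

>>> {"method": "servo_tool", "body": {
  "increments": [
    [[-0.0107,-0.0024,0],[0,0,0.0095],0],
    [[-0.0107,-0.0024,0],[0,0,0.0095],0],
    [[-0.0107,-0.0024,0],[0,0,0.0095],0]
  ]
}}

```text
time: 12.15
ee_pos: [0.5536, 0.0865, 0.1493]
ee_rot: [[-0.229, 0.973, 0.002], [0.973, 0.229, -0.001], [-0.001, 0.001, -1.0]]
force: [7.9, -3.1, -13.4]
opening: 0.223
gripper_force: 32.0
```

>>> {"method": "servo_tool", "body": {
  "increments": [
    [[-0.0107,-0.0027,0],[0,0,0.0095],0],
    [[-0.0107,-0.0027,0],[0,0,0.0095],0],
    [[-0.0107,-0.0027,0],[0,0,0.0095],0]
  ]
}}

```text
time: 12.45
ee_pos: [0.5506, 0.0857, 0.1493]
ee_rot: [[-0.258, 0.966, 0.002], [0.966, 0.258, -0.001], [-0.001, 0.002, -1.0]]
force: [9.2, -2.4, -15.9]
opening: 0.222
gripper_force: 31.9
```

>>> {"method": "servo_tool", "body": {
  "increments": [
    [[-0.0106,-0.0031,0],[0,0,0.0095],0],
    [[-0.0106,-0.0031,0],[0,0,0.0095],0],
    [[-0.0106,-0.0031,0],[0,0,0.0095],0]
  ]
}}

```text
time: 12.75
ee_pos: [0.5473, 0.0847, 0.1493]
ee_rot: [[-0.287, 0.958, 0.002], [0.958, 0.287, -0.001], [-0.001, 0.001, -1.0]]
force: [7.6, -2.9, -14.9]
opening: 0.227
gripper_force: 31.9
```

>>> {"method": "servo_tool", "body": {
  "increments": [
    [[-0.0105,-0.0034,0],[0,0,0.0095],0],
    [[-0.0105,-0.0034,0],[0,0,0.0095],0],
    [[-0.0105,-0.0034,0],[0,0,0.0095],0]
  ]
}}

```text
time: 13.05
ee_pos: [0.544, 0.0837, 0.1493]
ee_rot: [[-0.315, 0.949, 0.001], [0.949, 0.315, -0.001], [-0.001, 0.001, -1.0]]
force: [7.2, -3.0, -14.6]
opening: 0.225
gripper_force: 32.0
```

>>> {"method": "servo_tool", "body": {
  "increments": [
    [[-0.0104,-0.0037,0],[0,0,0.0095],0],
    [[-0.0104,-0.0037,0],[0,0,0.0095],0],
    [[-0.0104,-0.0037,0],[0,0,0.0095],0]
  ]
}}

```text
time: 13.35
ee_pos: [0.5407, 0.0824, 0.1492]
ee_rot: [[-0.343, 0.939, 0.001], [0.939, 0.343, -0.001], [-0.001, 0.001, -1.0]]
force: [4.9, -5.0, -12.5]
opening: 0.223
gripper_force: 32.1
```

>>> {"method": "servo_tool", "body": {
  "increments": [
    [[-0.0102,-0.004,0],[0,0,0.0095],0],
    [[-0.0102,-0.004,0],[0,0,0.0095],0],
    [[-0.0102,-0.004,0],[0,0,0.0095],0]
  ]
}}

```text
time: 13.65
ee_pos: [0.5379, 0.0813, 0.1493]
ee_rot: [[-0.371, 0.929, 0.002], [0.929, 0.371, -0.001], [-0.001, 0.001, -1.0]]
force: [6.1, -4.1, -15.1]
opening: 0.222
gripper_force: 31.9
```

>>> {"method": "servo_tool", "body": {
  "increments": [
    [[-0.0101,-0.0043,0],[0,0,0.0095],0],
    [[-0.0101,-0.0043,0],[0,0,0.0095],0],
    [[-0.0101,-0.0043,0],[0,0,0.0095],0]
  ]
}}

```text
time: 13.95
ee_pos: [0.5352, 0.0801, 0.1493]
ee_rot: [[-0.398, 0.917, 0.002], [0.917, 0.398, -0.001], [-0.002, 0.002, -1.0]]
force: [9.1, -3.1, -16.6]
opening: 0.221
gripper_force: 31.8
```

```bash
python3 st.py
```

```text
13.95 j [-28.   32.   18.2 110.6 -14.9  39.6  22.6] p [0.5352 0.0801 0.1493] ang 113.48 F [  9.1   -3.09 -16.57] M [-0.675 -1.811  0.063] 0.22053476917243695 31.796432733535767
```

>>> {"method": "servo_tool", "body": {
  "increments": [
    [[-0.01,-0.0046,-0.003],[0,0,0.0095],0],
    [[-0.01,-0.0046,-0.003],[0,0,0.0095],0],
    [[-0.01,-0.0046,-0.003],[0,0,0.0095],0]
  ]
}}

```text
time: 14.25
ee_pos: [0.5327, 0.079, 0.1491]
ee_rot: [[-0.426, 0.905, 0.004], [0.905, 0.426, 0.0], [-0.001, 0.003, -1.0]]
force: [7.4, -2.3, -4.6]
opening: 0.224
gripper_force: 33.0
```

>>> {"method": "servo_tool", "body": {
  "increments": [
    [[-0.0098,-0.0049,0],[0,0,0.0095],0],
    [[-0.0098,-0.0049,0],[0,0,0.0095],0],
    [[-0.0098,-0.0049,0],[0,0,0.0095],0]
  ]
}}

```text
time: 14.55
ee_pos: [0.5299, 0.0775, 0.1491]
ee_rot: [[-0.452, 0.892, 0.004], [0.892, 0.452, 0.0], [-0.002, 0.003, -1.0]]
force: [9.5, -3.1, -5.2]
opening: 0.223
gripper_force: 32.9
```

>>> {"method": "servo_tool", "body": {
  "increments": [
    [[-0.0065,-0.0035,0],[0,0,0.0064],0],
    [[-0.0065,-0.0035,0],[0,0,0.0064],0],
    [[-0.0065,-0.0035,0],[0,0,0.0064],0]
  ]
}}

```text
time: 14.85
ee_pos: [0.5281, 0.0765, 0.1491]
ee_rot: [[-0.47, 0.882, 0.004], [0.882, 0.47, 0.0], [-0.002, 0.004, -1.0]]
force: [10.0, -2.0, -5.6]
opening: 0.224
gripper_force: 32.9
```

>>> {"method": "servo_tool", "body": {
  "increments": [
    [[-0.0065,-0.0035,0],[0,0,0.0064],0],
    [[-0.0065,-0.0035,0],[0,0,0.0064],0],
    [[-0.0065,-0.0035,0],[0,0,0.0064],0]
  ]
}}

```text
time: 15.15
ee_pos: [0.5259, 0.0753, 0.1491]
ee_rot: [[-0.488, 0.873, 0.004], [0.873, 0.488, -0.0], [-0.002, 0.003, -1.0]]
force: [9.5, -3.4, -3.6]
opening: 0.223
gripper_force: 33.0
```

>>> {"method": "servo_tool", "body": {
  "increments": [
    [[-0.0064,-0.0037,0],[0,0,0.0064],0],
    [[-0.0064,-0.0037,0],[0,0,0.0064],0],
    [[-0.0064,-0.0037,0],[0,0,0.0064],0]
  ]
}}

```text
time: 15.45
ee_pos: [0.524, 0.0741, 0.1491]
ee_rot: [[-0.505, 0.863, 0.004], [0.863, 0.505, -0.0], [-0.002, 0.003, -1.0]]
force: [7.7, -3.5, -4.3]
opening: 0.22
gripper_force: 33.0
```

>>> {"method": "servo_tool", "body": {
  "increments": [
    [[-0.0063,-0.0039,0],[0,0,0.0064],0],
    [[-0.0063,-0.0039,0],[0,0,0.0064],0],
    [[-0.0063,-0.0039,0],[0,0,0.0064],0]
  ]
}}

```text
time: 15.75
ee_pos: [0.522, 0.0729, 0.1491]
ee_rot: [[-0.523, 0.853, 0.003], [0.853, 0.523, -0.0], [-0.002, 0.003, -1.0]]
force: [7.5, -3.8, -4.7]
opening: 0.222
gripper_force: 33.0
```

>>> {"method": "servo_tool", "body": {
  "increments": [
    [[-0.0062,-0.004,0],[0,0,0.0064],0],
    [[-0.0062,-0.004,0],[0,0,0.0064],0],
    [[-0.0062,-0.004,0],[0,0,0.0064],0]
  ]
}}

```text
time: 16.05
ee_pos: [0.5201, 0.0717, 0.1491]
ee_rot: [[-0.54, 0.842, 0.003], [0.842, 0.54, -0.0], [-0.002, 0.003, -1.0]]
force: [8.3, -4.8, -3.4]
opening: 0.226
gripper_force: 33.1
```

>>> {"method": "servo_tool", "body": {
  "increments": [
    [[-0.0061,-0.0041,0],[0,0,0.0064],0],
    [[-0.0061,-0.0041,0],[0,0,0.0064],0],
    [[-0.0061,-0.0041,0],[0,0,0.0064],0]
  ]
}}

```text
time: 16.35
ee_pos: [0.5185, 0.0706, 0.1491]
ee_rot: [[-0.556, 0.831, 0.004], [0.831, 0.556, -0.0], [-0.002, 0.003, -1.0]]
force: [8.1, -3.3, -5.1]
opening: 0.224
gripper_force: 33.0
```

```bash
python3 st.py
```

```text
16.35 j [-25.6  30.2  15.3 113.2 -12.4  37.9  31.3] p [0.5185 0.0706 0.1491] ang 123.81 F [ 8.08 -3.33 -5.14] M [-0.683 -1.535  0.016] 0.2235322395935019 32.960944175720215
```

```bash
python3 - <<'E'
import numpy as np
from scipy.optimize import least_squares
D="""0 .5882 .0896 3.2 -1.6;0 .5838 .0899 2.9 -1.9;0 .5795 .09 3.6 -1.7;0 .5751 .0898 3.9 -2.1;0 .571 .0895 4.7 -2.2;0 .5662 .089 2.2 -1.5;0 .5616 .0883 1.8 -2;0 .5577 .0876 4.1 -2.1
1 .5568 .0873 7.5 -3.4;1 .5536 .0865 7.9 -3.1;1 .5506 .0857 9.2 -2.4;1 .5473 .0847 7.6 -2.9;1 .544 .0837 7.2 -3;1 .5407 .0824 4.9 -5;1 .5379 .0813 6.1 -4.1;1 .5352 .0801 9.1 -3.1
2 .5327 .079 7.4 -2.3;2 .5299 .0775 9.5 -3.1;2 .5281 .0765 10 -2;2 .5259 .0753 9.5 -3.4;2 .524 .0741 7.7 -3.5;2 .522 .0729 7.5 -3.8;2 .5201 .0717 8.3 -4.8;2 .5185 .0706 8.1 -3.3"""
D=np.array([list(map(float,r.split())) for r in D.replace('\n',';').split(';')])
x,y=D[:,1],D[:,2]
c=least_squares(lambda c:np.hypot(x-c[0],y-c[1])-.11,[.58,-.02]).x; print('pivot',c, 'res',np.abs(np.hypot(x-c[0],y-c[1])-.11).max())
ph=np.arctan2(y-c[1],x-c[0]); th=ph-np.radians(79); F=D[:,3]*np.sin(ph)-D[:,4]*np.cos(ph)
print(np.c_[th,F].round(2).T)
g=D[:,0].astype(int); k=th>.2
for s in (.35,.4,.45):
  r=least_squares(lambda q:(q[g]+q[3]*np.sin(2*np.pi*(th-q[4])/.2)-F)[k],[3,6,6,2,s]); print(r.x.round(3),r.cost,'notch3',r.x[4]+.4)
E
```

```text
pivot [ 0.58075789 -0.02004838] res 9.93533780372785e-05
[[0.12 0.16 0.2  0.24 0.28 0.32 0.37 0.4  0.41 0.44 0.47 0.5  0.53 0.56
  0.59 0.62 0.64 0.67 0.69 0.71 0.73 0.76 0.78 0.79]
 [3.3  2.95 3.58 3.79 4.49 1.98 1.42 3.57 6.58 6.89 8.19 6.36 5.78 2.74
  4.02 7.   5.65 6.99 7.82 6.54 4.79 4.31 4.28 4.81]]
[ 3.232  5.942  5.784 -1.653  0.314] 5.994550493137241 notch3 0.7143014732011159
[3.232 5.942 5.784 1.653 0.414] 5.9945504931372415 notch3 0.8143014732970411
[3.232 5.942 5.784 1.653 0.414] 5.994550493137244 notch3 0.8143014732237838
```

>>> {"method": "servo_tool", "body": {
  "increments": [
    [[-0.006,-0.0042,0],[0,0,0.0064],0],
    [[-0.006,-0.0042,0],[0,0,0.0064],0],
    [[-0.006,-0.0042,0],[0,0,0.0064],0],
    [[-0.006,-0.0042,0],[0,0,0.0064],0],
    [[-0.006,-0.0042,0],[0,0,0.0064],0]
  ]
}}

```text
time: 16.85
ee_pos: [0.5169, 0.0695, 0.1491]
ee_rot: [[-0.573, 0.819, 0.004], [0.819, 0.573, -0.0], [-0.002, 0.003, -1.0]]
force: [9.3, -3.1, -5.5]
opening: 0.221
gripper_force: 32.9
```

```bash
python3 - <<'E'
from h import *
im=vision.read_camera('top'); o=monitor.get_obs(); p=o['ee_pos']; ph=np.arctan2(p[1]+.02005,p[0]-.58076)
print('th',ph-np.radians(79),'F',o['force'][0]*np.sin(ph)-o['force'][1]*np.cos(ph),o['gripper_force'],o['opening'])
b=im[:,:,::-1]; cv2.imwrite('pics/t2.png',np.hstack([cv2.resize(b[140:320,200:500],(600,360)),cv2.resize(b[235:295,384:444],(200,360),interpolation=3)]))
E
```

```text
th 0.8118291016767034 F 7.226525349723374 32.918270230293274 0.22590610269186773
```

View pics/t2.png

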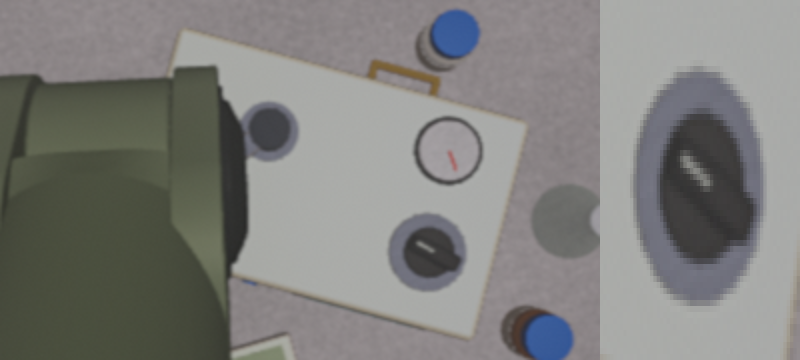

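The view shows the knob left at its stop and the bystanders undisturbed. The force on the lever is back at the spring's own value in the third notch, so I'm handing in.

```bash
python3 -c "
from station import robot; print(robot.close_job())"
```

```text
the job is handed in; nothing more can be done
None
```

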